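# Clamp a wood specimen on end for sectioning

## Robot

A 6-joint arm with a two-finger parallel gripper is mounted at the origin on the work surface. World frame = base frame: x ahead of the robot, y to its left, z up, the work surface at z = 0. Lengths are in mm, angles in degrees, forces in N, time in s.
With the tool pointing down it reaches from about 350 to 850 mm from the base axis. Payload 8.1 kg.
Tool frame: the origin (TCP) lies midway between the tips of the shut fingers; the grasp point (between the pads) lies 19 mm behind it (r.pinch_z is the distance from the TCP to the grasp point, in mm); z points along the fingers, y is the line along which they close (so a half turn about z gives the same grasp; the last joint's range is limited). The gripper opens to 85 mm and grips with 20 to 120 N. Pads are 22 mm wide; open, the fingers measure 114 mm over their backs; the gripper's body (76 mm by 85 mm) begins 54 mm behind the grasp point. The pads swing forward as they close: fully open they stand 13 mm farther back than shut.
Start: joints at [-78.518, 7.471, 85.268, -0, 87.261, -4.893], TCP at [169.175, -575.66, 211.092] pointing down, gripper open.
Joint ranges: [-169.43, 169.43], [-51.17, 129.36], [1.28, 143.12], [-76.62, 256.62], [0, 156.53], [-152.29, 152.29]. Speed limits (degrees/s): [136.94, 136.94, 159.86, 180, 180, 180].

## Interface

Orientations are given as [roll, pitch, yaw] about the fixed x, y, z axes, in that order (R = Rz(yaw) Ry(pitch) Rx(roll)).
In Python, from bench import r gives the robot as it stands.
- The arm moves only by the shell command python3 -m jog 'ROWS' [OPENING] [FORCE]. ROWS is JSON, one flat list of numbers, 6 for each row, row after row: the shift along the tool's x, y, z in m, then the turn, a rotation vector about the tool's x, y, z in rad. A call has 1 to 8 rows; each row is the pose to reach, as a shift and turn from the pose commanded when the call began, along the tool's axes at that moment; what a row does not reach only later rows make up. A row lasts 1/8 s, in which the tool goes at most 62.5 mm and 10.7 degrees, less where a joint would pass 70% of its speed; a pose out of reach is approached as far as the arm can. A call with a gripper value outside its range is refused whole. OPENING is the opening, from -1 (shut) to 1 (fully open), set as the call begins (- or left out, the last holds). The fingers move at their own pace and stop on an object; FORCE is the grip in N (left out, the last holds). Time passes only in rows, so rows that repeat a pose let the fingers close. It gives the time, the measured TCP pose, the force, the opening and the grip force at its end, in the units of the state.
- r.sense(): the state, without advancing time (a new reading comes with each control period).
- r.snapshot(name): name is "scene" or "side" or "wrist"; returns a dict with "pixels" (384x512x3 uint8, red, green, blue), "range_z" (384x512 float32, mm along the optical axis (not along the pixel's ray), 0 where there is no reading), "K" (3x3 intrinsics, pixels), "rvec" (rotation vector, rad) and "tvec" (3), from world to camera coordinates, as OpenCV has them. Camera axes: x right, y down, z forward; pixel columns grow to the right and rows downward; lengths in mm; the calibration is good to about 2 mm. The wrist camera is an equidistant fisheye: a pixel r from the principal point sees the ray r / f radians off the axis. A picture is of the moment at which its call begins.
- r.hand_in(): hands the job in; it is judged then, once.
Trained networks look in a picture, given as the dict that the camera call returned (one of the last four; its "shot" number tells which), for a name from the list of things; names that differ only in an ending like _2 or _b are one class to them, and where a whole thing is asked for, a point or a joint stands for the part that bears it (a point fixed in the world has none). Each returns a list of dicts, best first, with "score" (0 to 1); they miss things now and then, are a little off and sometimes report something else, mostly with a low value. They report only what shows in the picture. A call takes as long as a camera call. They do not tell look-alikes from the thing itself.
- r.look_for(picture, target): "bbox" ([left, top, right, bottom] in pixels, round what is visible of it).
- r.outline_of(picture, target): "region" (384x512 bool, what is visible of it) and "bbox" ([left, top, right, bottom] in pixels, round what is visible of it).
The state is a dict: "time": time; "joint_pos": joint angles; "qd": joint speeds; "joint_efforts": joint torques, N m; "tool_pos": TCP position; "tcp_rot": TCP orientation; "ft_force": force on the tool from outside, world axes, zero at the start; "wrist_torque": the same for the moment, N m; "finger_gap": finger opening in mm; "grip_force": force on a finger pad.
Only numpy, scipy, OpenCV 4.12 (cv2) and the standard library are available. Lean on these libraries where they do the work, as an engineer would, in place of code of your own. Each camera call takes 0.05 s, during which the arm holds its last target. There are 200 camera calls.

## Task

The wood specimen lying on the bench has to be clamped for sectioning with its trimmed, wedge-shaped end up: stand it upright on the bench and let go, then take it again across its thickness from above and stand it between the two cheeks of the specimen clamp, broad face towards the fixed jaw, and let go. Then slide the carriage firmly up until it presses the specimen against the fixed jaw and no play is left, without ramming it, and leave it there. Do not drop the specimen or knock it over, and leave the brush, the slide box and the jar where they are.

Things in the scene. Friction and masses are not known exactly. Their poses are not given: they have to be found in the camera images.
- specimen: Plain wood block 110 long (x) x 50 wide (y) x 30 mm thick (z), 0.08 to 0.17 kg. Starts lying on a broad face, z up. Origin: centre of that underside. x points from the square foot (x -55) to the trimmed end (x +55). From x +15 to +55 the width tapers from 50 to 26 mm (blunt wedge); thickness 30 throughout. Clamped, it stands with x up.
- foot (a point): Centre of the specimen's square foot end (50 x 30 mm), 55 mm from mid length, 15 mm above the lying underside; axes as specimen.
- trimmed_end (a point): Centre of the specimen's trimmed end (26 x 30 mm), at x +55 of the block; axes as specimen.
- clamp: Clamp fixed to the bench: grey bed 130 (x) x 310 mm (y), slideway top 30 mm above bench. At +y the fixed jaw: grey block 120 wide, 55 long, top 90 mm above bench. From the jaw face two aluminium cheeks run 55 mm towards -y, 62 mm apart inside, 10 thick, top 95 mm above bench. Origin: centre of the underside, 95 mm from the jaw face.
- jaw_face (a point): Foot of the fixed jaw's face, midway between the cheeks, at slideway height (30 mm above bench). Axes of the clamp: y points into the jaw, z up. The specimen is to stand on the slideway, its 30 mm thickness along y and its 50 mm width along x.
- carriage: Sliding carriage, moves along the clamp's y only, +y closes (drag 3 N, stays where left). Origin: foot of the steel nose's front face, mid width, slideway height; starts 80 to 130 mm from the jaw face. Nose 44 wide, 45 mm high; behind it (25 to 105 mm) a grey body 110 wide, 39 mm high above the slideway, carrying an upright black grip.
- nose_face (a point): Same point as the carriage's origin: foot of the nose's front face, slideway height; axes of the clamp. Its distance to jaw_face along y is the opening of the clamp.
- grip_top (a point): Top centre of the carriage's black grip, 62 mm behind the nose face, 126 mm above bench. The grip is an upright plate 18 thick (along the clamp's y) x 46 wide (x), standing 57 mm above the carriage body.
- brush: Bystander: brush about 180 mm long lying on the bench.
- slide_box: Bystander: flat white box with a clear lid, 87 x 102 x 34 mm. Origin: centre of underside.
- jar: Bystander: amber jar, diameter 70, 90 mm tall. Origin: centre of underside.
Mind the look-alikes: they are no part of the job. Several things look just like the specimen: the one meant starts farthest to the robot's right.

How it is judged:
By the outcome, as a careful person would: the job done as asked, in the order asked, and still so for the second after the job is handed in, with the robot touching nothing.
It also fails if it takes over 72 s, if anything falls off the work surface, if the arm or the gripper's body presses on something with over 40 N, if the wrist force passes 120 N, or if a joint passes its speed limit or range.

## Working session

There is one attempt and no reset: what is moved stays moved. The work goes in short steps, Python scripts to look and compute and a shell command to move; the robot and the scene stay as the last step left them, time stands still between calls to the robot, and variables do not carry over. Pictures are saved under pics/ and viewed, at most 10 in all, crops included, and the job is handed in when it is done.

```bash
mkdir -p pics; ls; cat > h.py <<'E'
import numpy as np, cv2
from scipy.spatial.transform import Rotation as Ro
from bench import r
def cloud(p):
    K=p["K"];z=p["range_z"].astype(float);v,u=np.mgrid[0:384,0:512]
    X=np.stack([(u-K[0,2])/K[0,0]*z,(v-K[1,2])/K[1,1]*z,z],-1)
    R=cv2.Rodrigues(np.array(p["rvec"],float))[0];t=np.array(p["tvec"],float).ravel()
    W=(X-t)@R; W[z==0]=np.nan
    return W
def save(p,n,crop=None,s=1):
    im=p["pixels"][:,:,::-1]
    if crop: a,b,c,d=crop; im=im[b:d,a:c]
    cv2.imwrite("pics/"+n,cv2.resize(im,None,fx=s,fy=s,interpolation=cv2.INTER_CUBIC))
def T():
    s=r.sense();M=np.eye(4);M[:3,:3]=Ro.from_euler("xyz",s["tcp_rot"],degrees=True).as_matrix();M[:3,3]=s["tool_pos"];return M
def goal(pos,Rm):
    "shift (m, tool axes) and rotvec from current pose to the goal"
    M=T();d=M[:3,:3].T@(np.array(pos)-M[:3,3])/1000;w=Ro.from_matrix(M[:3,:3].T@Rm).as_rotvec()
    print("shift",d.round(4),"turn",w.round(4),"ang",np.degrees(np.linalg.norm(w)).round(1))
E
python3 - <<'E'
from h import *
s=r.sense();print(s)
a=r.snapshot("scene");b=r.snapshot("side")
cv2.imwrite("pics/a.png",np.vstack([a["pixels"],b["pixels"]])[:,:,::-1][:, :].copy()) if 0 else None
im=np.hstack([a["pixels"],b["pixels"]])[:,:,::-1];cv2.imwrite("pics/a.png",cv2.resize(im,(800,300)))
save(a,"scene.png",None,1.5)
for n,p in(("scene",a),("side",b)):
    W=cloud(p)
    for t in["specimen","clamp","carriage","grip_top","jar","slide_box","brush"]:
        for o in r.outline_of(p,t):
            m=o["region"];q=W[m];q=q[~np.isnan(q[:,0])]
            print(n,t,round(o["score"],2),np.round(o["bbox"]),np.round(np.median(q,0)),np.round(np.percentile(q,2,0)),np.round(np.percentile(q,98,0)))
E
```

```text
pics
{'time': 0.0, 'joint_pos': array([-7.85176351e+01,  7.51682834e+00,  8.53308223e+01,  4.39158382e-04,
        8.72618864e+01, -4.89333275e+00]), 'qd': array([-0.02852565,  0.03193264,  0.04005572, -0.06543594, -0.11264406,
       -0.09724072]), 'joint_efforts': array([ 1.62319713e-03, -5.69383693e+01, -5.00551951e+01,  4.84117186e-05,
        1.47415360e-02,  5.82751136e-05]), 'tool_pos': array([ 169.06156905, -575.05976022,  210.01175754]), 'tcp_rot': array([-1.7989090e+02, -9.7806224e-03,  1.6375667e+01]), 'ft_force': array([ 0.76999523, -1.22230643, -0.43580643]), 'wrist_torque': array([-0.02814984, -0.0333299 , -0.00416754]), 'grip_force': 0.0, 'finger_gap': 85.30910275994667}
scene specimen 0.91 [242. 150. 267. 185.] [363. -47.  30.] [293. -92.   0.] [404. -11.  33.]
scene specimen 0.78 [319. 174. 364. 195.] [373. 187.  29.] [337. 135.   2.] [395. 241.  33.]
scene specimen 0.65 [143. 185. 187. 223.] [ 561. -220.   29.] [ 501. -266.    1.] [ 605. -189.   32.]
scene clamp 0.64 [242. 189. 390. 270.] [609. 170.  50.] [515.  10.   4.] [663. 301. 109.]
scene carriage 0.66 [256. 1
[... 665 characters left out ...]
. 378.] [354. 191.  29.] [333. 136.   1.] [390. 242.  31.]
side clamp 0.87 [118. 178. 274. 333.] [553. 192.  59.] [493.  18.   8.] [635. 304. 114.]
side carriage 0.57 [198. 183. 265. 244.] [577.  72.  68.] [539.  17.  35.] [643. 123. 125.]
side grip_top 0.97 [200. 183. 266. 246.] [578.  72.  68.] [539.  17.  35.] [643. 123. 125.]
side grip_top 0.48 [202. 140. 231. 188.] [734. -11.  63.] [717. -47.   8.] [775.  11.  91.]
side jar 0.9 [202. 140. 233. 184.] [734. -11.  63.] [718. -49.   5.] [776.  11.  91.]
side slide_box 0.85 [250. 123. 295. 161.] [ 733. -194.   32.] [ 693. -251.    2.] [ 796. -145.   36.]
side brush 0.78 [ 97. 196. 176. 247.] [750. 220.  16.] [736. 111.   3.] [775. 282.  20.]
```

View pics/scene.png

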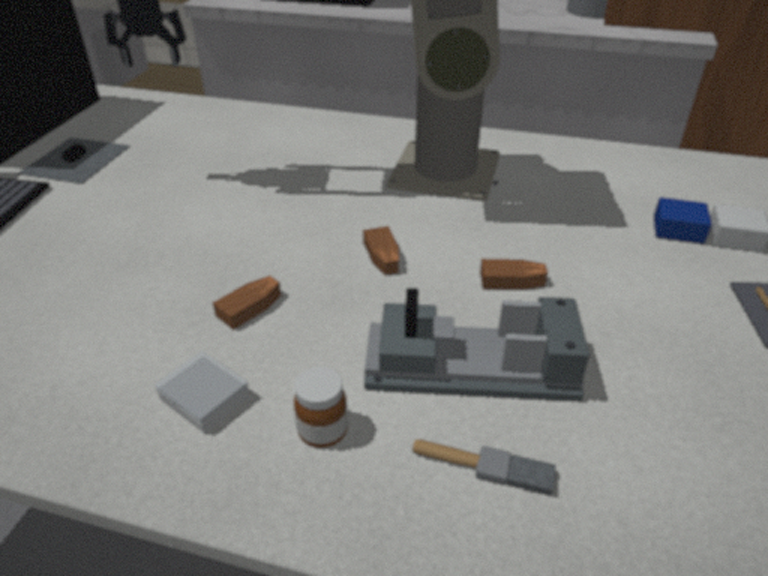

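Candidates at scene pixels (165,203), (254,167) and (341,184), with world y of -228, -47 and +187. The robot's right is -y, which is image left, so (165,203) is the one meant. I'll confirm it with a crop and fit its pose and the clamp's.

```bash
cat > fit.py <<'E'
from h import *
from scipy.optimize import least_squares
def rect(P,n):
    c=cv2.minAreaRect(P[:,:2].astype(np.float32)); print(n,len(P),np.round(c[0],1),np.round(c[1],1),round(c[2],2),"z",np.median(P[:,2]).round(1))
def box(W,x0,x1,y0,y1,z0,z1):
    m=(W[...,0]>x0)&(W[...,0]<x1)&(W[...,1]>y0)&(W[...,1]<y1)&(W[...,2]>z0)&(W[...,2]<z1); return W[m]
E
python3 - <<'E'
from fit import *
a=r.snapshot("scene");b=r.snapshot("side")
save(a,"crop.png",(125,165,205,240),6)
poly=np.array([[-55,-25],[15,-25],[55,-13],[55,13],[15,25],[-55,25]],np.float32)
for n,p in(("scene",a),("side",b)):
    W=cloud(p)
    S=box(W,480,630,-290,-165,24,40);rect(S,n+" spec")
    # silhouette-IoU fit on the top face in world 2D grid
    def cost(q,P=S):
        c,s=np.cos(q[2]),np.sin(q[2]);L=(P[:,:2]-q[:2])@np.array([[c,-s],[s,c]])
        d=np.array([cv2.pointPolygonTest(poly,(float(x),float(y)),True) for x,y in L])
        return np.minimum(d,0)
    best=None
    for t in np.arange(0,360,30):
        o=least_squares(cost,[*S[:,:2].mean(0),np.radians(t)],diff_step=1e-3,loss="soft_l1")
        if best is None or o.cost<best.cost: best=o
        print(t,round(o.cost,1),o.x[:2].round(1),np.degrees(o.x[2]).round(1)%360)
    rect(box(W,480,700,180,330,86,93),n+" jaw top")
    rect(box(W,480,700,120,330,93.5,99),n+" cheek tops")
    rect(box(W,480,700,0,150,62,73),n+" body top")
    rect(box(W,480,700,0,150,115,135),n+" grip top")
    rect(box(W,480,700,80,180,71,80),n+" nose top")
    rect(box(W,480,700,0,330,26,34),n+" slideway")
    G=W[~np.isnan(W[...,0])];G=G[(abs(G[:,2])<12)&(G[:,0]>400)&(G[:,0]<800)&(abs(G[:,1])<300)];print("bench z",np.median(G[:,2]))
E
```

```text
scene spec 613 [ 546.9 -224.3] [ 53.5 111.5] 61.91 z 29.8
0 262.4 [ 551.9 -226.2] 336.3
30 262.4 [ 551.9 -226.2] 336.3
60 262.4 [ 551.9 -226.2] 336.3
90 17.9 [ 546.8 -223.9] 152.5
120 17.9 [ 546.8 -223.9] 152.5
150 17.9 [ 546.8 -223.9] 152.5
180 17.9 [ 546.8 -223.9] 152.5
210 17.9 [ 546.8 -223.9] 152.5
240 17.9 [ 546.8 -223.9] 152.5
270 262.4 [ 551.9 -226.2] 336.4
300 262.4 [ 551.9 -226.2] 336.4
330 262.4 [ 551.9 -226.2] 336.4
scene jaw top 1110 [560.7 243.8] [122.9 109.7] 12.05 z 90.4
scene cheek tops 212 [564.5 233.9] [100.2  89.3] 11.49 z 95.3
scene body top 1157 [596.3  70. ] [113.  103.4] 11.4 z 69.0
scene grip top 152 [599.2  61.7] [46.5 17.7] 10.83 z 125.8
scene nose top 220 [595.2 104. ] [41.  95.1] 89.59 z 75.2
scene slideway 1644 [582.1 151.5] [108.9 309.5] 10.12 z 30.3
bench z 0.20070602215803657
side spec 648 [ 545.4 -224.5] [ 51.5 112.9] 61.6 z 29.2
0 216.3 [ 547.2 -225. ] 333.7
30 216.3 [ 547.3 -225. ] 333.7
60 216.3 [ 547.2 -225. ] 333.7
90 5.7 [ 545.2 -224. ] 151.6
120 5.7 [ 545.2 -224. ] 151.6
150 5.7 [ 545.3 -224. ] 151.6
180 5.7 [ 545.3 -224. ] 151.6
210 5.7 [ 545.2 -224. ] 151.6
240 5.7 [ 545.2 -224. ] 151.6
270 216.3 [ 547.2 -225. ] 333.9
300 216.3 [ 547.3 -225. ] 333.7
330 216.3 [ 547.2 -225. ] 333.8
side jaw top 2047 [560.4 243.1] [120.  110.5] 11.9 z 88.9
side cheek tops 190 [562.8 234.2] [98.1 89.2] 11.54 z 94.4
side body top 1183 [594.6  70.2] [110.9 106.3] 11.41 z 68.1
side grip top 216 [596.1  61.3] [46.6 18.7] 11.97 z 124.2
side nose top 272 [599.4 105.2] [40.6 73.9] 84.52 z 74.0
side slideway 2042 [574.2 155.3] [115.5 298.7] 10.79 z 29.1
bench z -0.7504494854701239
```

View pics/crop.png

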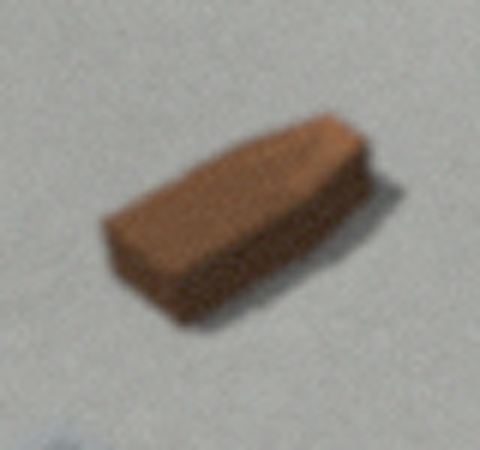

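The crop shows the foot end at scene pixel about (149,210) and the tapered end at about (182,188). This is the specimen farthest right, centre about (546,-224), trimmed end pointing at azimuth 152°. The clamp's jaw face is at about (560.5,243.5) with yaw 11.7°, opening about 124 mm. Now I'll work out the pre-grasp, tilted 25° about the closing axis.

```bash
cat >> h.py <<'E'
def az(a,): a=np.radians(a);return np.array([np.cos(a),np.sin(a),0])
DN=np.array([0,0,-1.])
def Rzy(z,y): return np.stack([np.cross(y,z),y,z],1)
d0=az(152)
RG=Rzy(DN*np.cos(np.radians(25))-d0*np.sin(np.radians(25)),az(62))
PG=np.array([543.9,-223.1,24.5])+23.5*RG[:,2]
# block pose at start (origin at block's body centre), and in the tool at the grasp
B0=np.eye(4);B0[:3,:3]=np.stack([d0,az(242),-DN],1);B0[:3,3]=[545.5,-224,15]
E
python3 -c "
from h import *
goal(PG-100*RG[:,2],RG)"
```

```text
shift [ 0.4358 -0.2552  0.1173] turn [-0.5145 -0.2098 -2.3208] ang 136.7
```

```bash
python3 -m jog '[0.055,-0.032,0.0,-0.064,-0.026,-0.29, 0.11,-0.064,0.01,-0.128,-0.052,-0.58, 0.165,-0.096,0.02,-0.192,-0.079,-0.87, 0.22,-0.128,0.03,-0.255,-0.105,-1.15, 0.275,-0.16,0.04,-0.32,-0.13,-1.45, 0.33,-0.192,0.05,-0.385,-0.157,-1.74, 0.385,-0.225,0.06,-0.45,-0.183,-2.03, 0.436,-0.255,0.07,-0.514,-0.21,-2.32]' 1 60; python3 -m jog '[0,0,0,0,0,0]'; python3 -c "
from h import *
goal(PG-100*RG[:,2],RG);print(r.sense()['joint_pos'].round(1))"
```

```text
time: 1.9
tool_pos: [509.9, -213.9, 143.2]
tcp_rot: [171.8, 16.5, 99.9]
ft_force: [1.2, -0.1, 0.5]
finger_gap: 85.6
grip_force: 0.0
time: 2.02
tool_pos: [509.8, -211.6, 141.6]
tcp_rot: [171.9, 16.3, 100.0]
ft_force: [-0.5, -0.3, -0.5]
finger_gap: 85.9
grip_force: 0.0
shift [ 0.016  -0.0003  0.0455] turn [-0.1886 -0.0806 -0.8545] ang 50.3
[-21.3 -12.5 114.  -10.7  63.3 -28.9]
```

```bash
python3 -m jog '[0,0,0,-0.038,-0.016,-0.17, 0.003,0,0.01,-0.076,-0.032,-0.34, 0.006,0,0.02,-0.113,-0.048,-0.51, 0.01,0,0.03,-0.15,-0.065,-0.68, 0.016,0,0.045,-0.189,-0.081,-0.855, 0.016,0,0.045,-0.189,-0.081,-0.855, 0.016,0,0.045,-0.189,-0.081,-0.855]'; python3 -c "
from h import *
goal(PG-100*RG[:,2],RG);goal(PG,RG);print(r.sense()['joint_pos'].round(1))
p=r.snapshot('wrist');save(p,'w1.png')
a=r.snapshot('scene');save(a,'s1.png',(110,130,270,250),4)"
```

```text
time: 2.9
tool_pos: [514.3, -212.9, 96.6]
tcp_rot: [179.9, 25.1, 151.2]
ft_force: [-0.8, -0.2, -0.2]
finger_gap: 85.7
grip_force: 0.0
shift [0.0025 0.0048 0.0019] turn [-0.0047  0.0025 -0.0128] ang 0.8
shift [0.0028 0.0053 0.1019] turn [-0.0047  0.0025 -0.0128] ang 0.8
[-27.4 -18.9 126.1  -0.7  47.7 -88.2]
```

View pics/w1.png

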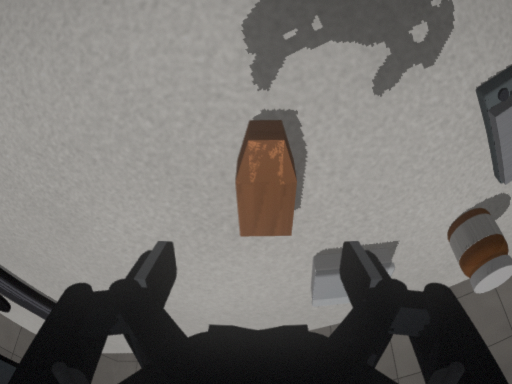

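The wrist view shows the block at (266,180), roughly centred between the fingers, with its trimmed end toward the robot (top). That agrees with the fit, so I'll descend and grip.

```bash
python3 -m jog '[0.003,0.005,0.02,-0.005,0.002,-0.013, 0.003,0.005,0.045,-0.005,0.002,-0.013, 0.003,0.005,0.07,-0.005,0.002,-0.013, 0.003,0.005,0.085,-0.005,0.002,-0.013, 0.003,0.005,0.095,-0.005,0.002,-0.013, 0.003,0.005,0.095,-0.005,0.002,-0.013, 0.003,0.005,0.095,-0.005,0.002,-0.013]'; python3 -c "
from h import *
goal(PG,RG)"
```

```text
time: 3.88
tool_pos: [550.2, -225.6, 9.1]
tcp_rot: [-179.9, 25.1, 152.4]
ft_force: [-0.4, -0.5, -0.1]
finger_gap: 85.2
grip_force: 0.0
shift [-0.0004 -0.0008  0.0067] turn [0.0017 0.0009 0.006 ] ang 0.4
```

```bash
python3 -m jog '[0,-0.001,0.003,0,0,0, 0,-0.001,0.0065,0,0,0, 0,-0.001,0.0065,0,0,0]'; python3 -m jog '[0,0,0,0,0,0,0,0,0,0,0,0,0,0,0,0,0,0,0,0,0,0,0,0,0,0,0,0,0,0,0,0,0,0,0,0,0,0,0,0,0,0,0,0,0,0,0,0]' -1 60
```

```text
time: 4.25
tool_pos: [551.5, -227.6, 2.1]
tcp_rot: [-179.9, 25.0, 152.4]
ft_force: [0.2, -0.4, 1.1]
finger_gap: 85.5
grip_force: 0.0
time: 5.25
tool_pos: [552.0, -227.7, 3.0]
tcp_rot: [-179.9, 25.0, 152.4]
ft_force: [-2.6, 1.8, 6.2]
finger_gap: 48.1
grip_force: 62.5
```

```bash
python3 -c "
from h import *
M=T();BT=np.linalg.inv(M)@B0;print(BT.round(2));BT[1,3]=0
np.save('BT.npy',BT)
goal(M[:3,3]+[0,0,100],RG)"
```

```text
[[ 9.100e-01  1.000e-02 -4.200e-01  1.720e+00]
 [ 1.000e-02 -1.000e+00 -0.000e+00  2.800e-01]
 [-4.200e-01 -0.000e+00 -9.100e-01 -1.408e+01]
 [ 0.000e+00  0.000e+00  0.000e+00  1.000e+00]]
shift [-0.0423 -0.0001 -0.0906] turn [0.0017 0.0007 0.0064] ang 0.4
```

```bash
python3 -m jog '[-0.004,0,-0.009,0,0,0, -0.011,0,-0.023,0,0,0, -0.019,0,-0.041,0,0,0, -0.027,0,-0.059,0,0,0, -0.036,0,-0.077,0,0,0, -0.042,0,-0.09,0,0,0, -0.042,0,-0.09,0,0,0]'; cat >> h.py <<'E'
def stand(pos,a=68):
    "tool goal for the held block standing x up, its broad-face normal (z) along -az(a), centre at pos"
    BT=np.load('BT.npy');B=np.eye(4);z=-az(a);x=-DN;B[:3,:3]=np.stack([x,np.cross(z,x),z],1);B[:3,3]=pos
    return B@np.linalg.inv(BT)
E
python3 -c "
from h import *
B=T()@np.load('BT.npy');print(B.round(2))
G=stand([545,-215,125]);print(G.round(2));goal(G[:3,3],G[:3,:3]);print(r.sense()['joint_pos'].round(1))
p=r.snapshot('scene');save(p,'s2.png',(110,120,270,240),4)"
```

```text
time: 6.12
tool_pos: [552.9, -228.1, 104.0]
tcp_rot: [-179.9, 25.2, 152.4]
ft_force: [0.2, -0.7, -1.7]
finger_gap: 47.8
grip_force: 62.1
[[-8.8000e-01 -4.7000e-01 -0.0000e+00  5.4618e+02]
 [ 4.7000e-01 -8.8000e-01  0.0000e+00 -2.2454e+02]
 [-0.0000e+00 -0.0000e+00  1.0000e+00  1.1601e+02]
 [ 0.0000e+00  0.0000e+00  0.0000e+00  1.0000e+00]]
[[ 1.5000e-01  9.3000e-01  3.4000e-01  5.4954e+02]
 [ 3.9000e-01 -3.7000e-01  8.4000e-01 -2.0386e+02]
 [ 9.1000e-01  1.0000e-02 -4.2000e-01  1.1748e+02]
 [ 0.0000e+00  0.0000e+00  0.0000e+00  1.0000e+00]]
shift [ 0.0071  0.0199 -0.0182] turn [-0.5525  1.2528  1.5075] ang 116.7
[-27.2 -11.9 119.6  -0.4  47.1 -89.4]
```

View pics/s2.png

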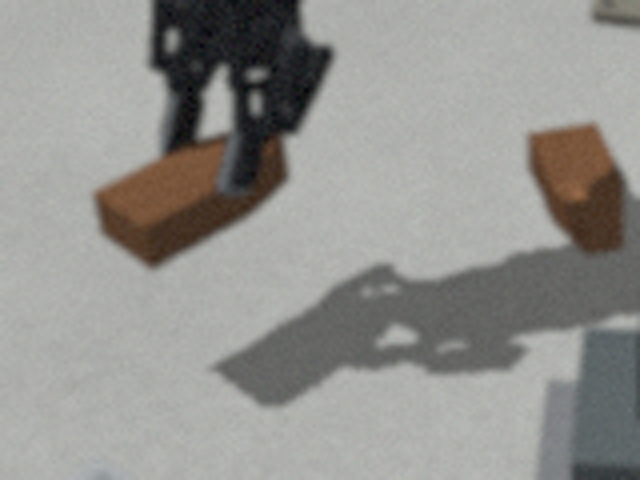

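The block hangs level in the fingers (crop (190,190)) and is gripped near the shoulder of the taper. Now I'll turn it foot-down.

```bash
python3 -m jog '[0,0.002,-0.002,-0.046,0.104,0.126, 0.001,0.003,-0.003,-0.092,0.209,0.251, 0.002,0.005,-0.005,-0.138,0.313,0.377, 0.002,0.007,-0.006,-0.184,0.418,0.5025, 0.003,0.008,-0.008,-0.23,0.522,0.628, 0.0036,0.01,-0.009,-0.276,0.626,0.754, 0.004,0.012,-0.011,-0.322,0.731,0.879, 0.005,0.013,-0.012,-0.368,0.835,1.005]';  python3 -c "
from h import *
G=stand([545,-215,125]);goal(G[:3,3],G[:3,:3]);print(r.sense()['joint_pos'].round(1))"
```

```text
time: 7.18
tool_pos: [549.2, -211.5, 109.5]
tcp_rot: [160.4, -35.3, 105.8]
ft_force: [-0.6, 0.5, -1.6]
finger_gap: 47.8
grip_force: 62.2
shift [ 0.0106  0.003  -0.0013] turn [-0.1852  0.4135  0.4949] ang 38.4
[-47.4  25.2  84.7  33.1  93.  -62. ]
```

```bash
python3 -m jog '[0.002,0.001,0,-0.037,0.083,0.099, 0.004,0.001,0,-0.074,0.165,0.198, 0.006,0.002,-0.001,-0.111,0.248,0.297, 0.008,0.002,-0.001,-0.148,0.33,0.396, 0.0106,0.003,-0.0013,-0.185,0.4135,0.495, 0.0106,0.003,-0.0013,-0.185,0.4135,0.495, 0.0106,0.003,-0.0013,-0.185,0.4135,0.495]';  python3 -c "
from h import *
from fit import *
G=stand([545,-215,125]);goal(G[:3,3],G[:3,:3]);print(r.sense()['joint_pos'].round(1))
print((T()@np.load('BT.npy')).round(3))
p=r.snapshot('side');b=r.snapshot('scene')
im=np.hstack([p['pixels'][60:260,230:430],b['pixels'][80:280,80:280]])[:,:,::-1];cv2.imwrite('pics/s3.png',cv2.resize(im,(800,400)))
for q in(p,b):
  for o in r.outline_of(q,'specimen'):
    Q=cloud(q)[o['region']];Q=Q[Q[:,1]<-120]
    if len(Q)>50: print(np.percentile(Q,[1,50,99],0).round(1))
"
```

```text
time: 8.05
tool_pos: [549.6, -203.8, 117.9]
tcp_rot: [178.5, -64.7, 69.7]
ft_force: [0.5, 0.2, -1.4]
finger_gap: 47.8
grip_force: 62.3
shift [-0.0004  0.      0.0001] turn [-0.002   0.005   0.0065] ang 0.5
[-55.8  37.1  82.9  50.3 102.8 -43.2]
[[-3.00000e-03 -9.29000e-01 -3.70000e-01  5.45054e+02]
 [ 7.00000e-03  3.70000e-01 -9.29000e-01 -2.14883e+02]
 [ 1.00000e+00 -5.00000e-03  5.00000e-03  1.25475e+02]
 [ 0.00000e+00  0.00000e+00  0.00000e+00  1.00000e+00]]
[[ 527.7 -238.    70.1]
 [ 557.3 -207.8  130. ]
 [ 573.2 -193.7  180. ]]
```

View pics/s3.png

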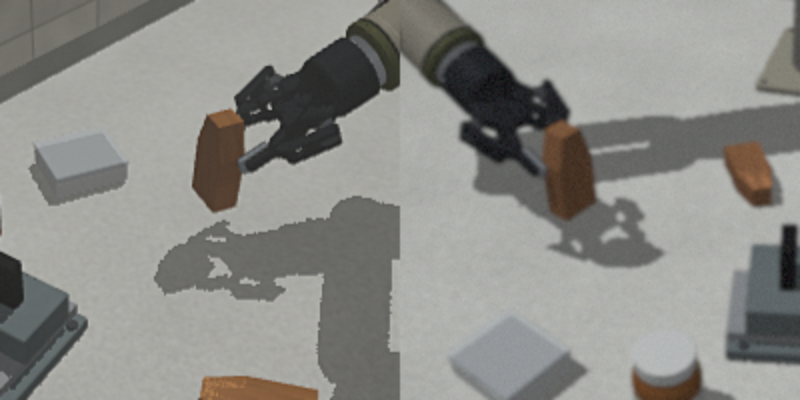

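The specimen hangs upright with its wedge up (left half (218,160), right half (570,170)) and its bottom about 70 mm above the bench. Lowering it now.

```bash
python3 -c "
from h import *
for z in(60,56,54):
  G=stand([545,-215,z]);goal(G[:3,3],G[:3,:3])
"
```

```text
shift [-0.0602 -0.0013  0.0283] turn [-0.0016  0.0052  0.0074] ang 0.5
shift [-0.0638 -0.0014  0.03  ] turn [-0.0016  0.0052  0.0074] ang 0.5
shift [-0.0657 -0.0014  0.0309] turn [-0.0016  0.0052  0.0074] ang 0.5
```

```bash
python3 -m jog '[-0.008,0,0.004,-0.002,0.005,0.007, -0.02,0,0.0095,-0.002,0.005,0.007, -0.033,0,0.0155,-0.002,0.005,0.007, -0.046,-0.001,0.0215,-0.002,0.005,0.007, -0.056,-0.001,0.0265,-0.002,0.005,0.007, -0.06,-0.001,0.028,-0.002,0.005,0.007, -0.06,-0.001,0.028,-0.002,0.005,0.007]'; for i in 1; do :; done; python3 -m jog '[-0.0009,0,0.0004,0,0,0, -0.0018,0,0.0008,0,0,0]'; python3 -m jog '[-0.0009,0,0.0004,0,0,0, -0.0009,0,0.0004,0,0,0]'; python3 -m jog '[-0.0009,0,0.0004,0,0,0, -0.0009,0,0.0004,0,0,0]'
```

```text
time: 9.12
tool_pos: [549.1, -203.9, 51.9]
tcp_rot: [179.4, -65.1, 68.5]
ft_force: [-0.2, 0.3, -1.5]
finger_gap: 48.0
grip_force: 62.3
time: 9.38
tool_pos: [549.3, -204.3, 50.6]
tcp_rot: [179.2, -65.0, 68.7]
ft_force: [-0.2, -0.4, -1.4]
finger_gap: 47.9
grip_force: 62.3
time: 9.62
tool_pos: [549.3, -204.1, 49.8]
tcp_rot: [179.2, -65.1, 68.7]
ft_force: [-0.9, -1.3, 2.9]
finger_gap: 47.8
grip_force: 62.5
time: 9.88
tool_pos: [549.4, -204.2, 49.7]
tcp_rot: [179.2, -65.1, 68.8]
ft_force: [-1.7, -0.1, 8.2]
finger_gap: 47.9
grip_force: 62.8
```

```bash
python3 -m jog '[0,0,0,0,0,0,0,0,0,0,0,0,0,0,0,0,0,0]' 0.16 20; python3 -m jog '[0,0,0,0,0,0,0,0,0,0,0,0,0,0,0,0,0,0,0,0,0,0,0,0]' 1; python3 - <<'E'
from fit import *
for n in("scene","side"):
    W=cloud(r.snapshot(n));P=box(W,480,620,-290,-150,102,118);rect(P,n)
    Q=box(W,480,620,-290,-150,4,107);print(len(Q),np.percentile(Q,[1,99],0).round(1))
E
```

```text
time: 10.25
tool_pos: [549.4, -204.0, 49.5]
tcp_rot: [179.2, -65.1, 68.7]
ft_force: [0.2, 0.9, 6.8]
finger_gap: 49.5
grip_force: 12.7
time: 10.75
tool_pos: [549.1, -203.9, 48.1]
tcp_rot: [179.4, -65.1, 68.6]
ft_force: [0.9, -1.0, 0.2]
finger_gap: 85.5
grip_force: 0.0
scene 215 [ 521.7 -244.9] [99.7 73.9] 81.32 z 108.7
1273 [[ 481.5 -289.     5.5]
 [ 584.1 -193.8  105.9]]
side 244 [ 520.4 -244.7] [99.8 69.9] 80.79 z 108.4
1187 [[ 480.6 -289.4    5.3]
 [ 576.3 -194.3  106.6]]
```

```bash
python3 -m jog '[0,0,-0.01,0,0,0, 0,0,-0.03,0,0,0, 0,0,-0.055,0,0,0, 0,0,-0.085,0,0,0, 0,0,-0.115,0,0,0, 0.02,0,-0.15,0,0,0, 0.05,0,-0.18,0,0,0, 0.08,0,-0.2,0,0,0]'; python3 - <<'E'
from fit import *
for n in("scene","side"):
    W=cloud(r.snapshot(n));P=box(W,490,600,-260,-170,102,118);rect(P,n+" top")
    Q=box(W,490,620,-260,-170,4,107);rect(Q,n+" all");print(np.percentile(Q,[1,99],0).round(1))
# goal: above, tool down, closing axis az 68
R=Rzy(DN,az(68));goal([545,-215,170],R);print(T().round(2),r.sense()['joint_pos'].round(1))
E
```

```text
time: 11.85
tool_pos: [491.8, -343.3, 207.4]
tcp_rot: [179.2, -65.0, 68.6]
ft_force: [0.5, 0.6, 0.0]
finger_gap: 85.2
grip_force: 0.0
scene top 139 [ 545.8 -216.2] [33.2 30.9] 69.79 z 109.4
scene all 799 [ 545.1 -216.2] [35.8 52.7] 67.72 z 56.5
[[ 527.7 -238.7    4.9]
 [ 573.1 -193.3  105.5]]
side top 158 [ 541.8 -215.9] [32.6 29.6] 67.33 z 108.9
side all 783 [ 542.6 -216.1] [32.7 52.2] 67.59 z 58.3
[[ 514.9 -222.5    5.4]
 [ 570.4 -193.4  105.4]]
shift [ 0.0228 -0.001   0.1437] turn [ 0.8871 -0.8681 -1.3811] ang 106.4
[[ 1.5000e-01  9.3000e-01  3.5000e-01  4.9288e+02]
 [ 4.0000e-01 -3.8000e-01  8.4000e-01 -3.4455e+02]
 [ 9.0000e-01  1.0000e-02 -4.3000e-01  2.1073e+02]
 [ 0.0000e+00  0.0000e+00  0.0000e+00  1.0000e+00]] [-65.5  41.4  65.5  48.3 117.8 -38.6]
```

It stands at (544,-216), top at about 109 mm, thickness along azimuth 68°. Next I turn the tool down above it.

```bash
python3 -c "
from h import *
R=Rzy(DN,az(68));goal([544,-216,230],R)"
```

```text
shift [ 0.0765 -0.0008  0.1168] turn [ 0.8871 -0.8681 -1.3811] ang 106.4
```

```bash
python3 -m jog '[0.02,0,0,0.085,-0.083,-0.132, 0.04,0,0,0.17,-0.166,-0.264, 0.06,0,0.015,0.255,-0.25,-0.397, 0.0765,0,0.03,0.34,-0.333,-0.53, 0.0765,0,0.045,0.426,-0.417,-0.663, 0.0765,0,0.06,0.511,-0.5,-0.7955, 0.0765,0,0.08,0.596,-0.583,-0.928, 0.0765,0,0.095,0.681,-0.666,-1.06]';  python3 -c "
from h import *
R=Rzy(DN,az(68));goal([544,-216,230],R);print(r.sense()['joint_pos'].round(1))"
```

```text
time: 12.95
tool_pos: [537.5, -231.3, 234.7]
tcp_rot: [170.0, -13.5, 141.0]
ft_force: [-0.2, 0.1, 0.1]
finger_gap: 85.1
grip_force: 0.0
shift [0.0033 0.0148 0.0084] turn [ 0.2077 -0.2077 -0.3159] ang 24.7
[-35.5  16.3  74.5  11.1 101.9 -84.2]
```

```bash
python3 -m jog '[0.001,0.005,0.003,0.07,-0.07,-0.105, 0.002,0.01,0.006,0.14,-0.14,-0.21, 0.003,0.015,0.008,0.208,-0.208,-0.316, 0.003,0.015,0.008,0.208,-0.208,-0.316, 0.003,0.015,0.008,0.208,-0.208,-0.316]';  python3 -c "
from h import *
R=Rzy(DN,az(68));goal([544,-216,130],R);print(r.sense()['joint_pos'].round(1))"
```

```text
time: 13.58
tool_pos: [544.1, -216.2, 230.4]
tcp_rot: [179.8, -0.2, 157.6]
ft_force: [-0.8, 0.7, 0.0]
finger_gap: 85.2
grip_force: 0.0
shift [-0.0002 -0.0002  0.1004] turn [ 0.0035 -0.0035 -0.0062] ang 0.5
[-26.8   5.   85.9   0.2  89.3 -94.5]
```

```bash
python3 -m jog '[0,0,0.02,0.003,-0.003,-0.006, 0,0,0.05,0.003,-0.003,-0.006, 0,0,0.08,0.003,-0.003,-0.006, 0,0,0.1,0.003,-0.003,-0.006, 0,0,0.1,0.003,-0.003,-0.006]'; python3 - <<'E'
from h import *
R=Rzy(DN,az(68));goal([544,-216,73],R)
p=r.snapshot("wrist");o=r.snapshot("side")
im=np.hstack([p["pixels"],o["pixels"]])[:,:,::-1];cv2.imwrite("pics/w2.png",cv2.resize(im,(800,300)))
E
```

```text
time: 14.2
tool_pos: [542.8, -215.3, 127.9]
tcp_rot: [180.0, -0.2, 158.0]
ft_force: [0.6, -0.4, -0.3]
finger_gap: 85.5
grip_force: 0.0
shift [-0.0015 -0.0002  0.0549] turn [ 0.0004 -0.004   0.0006] ang 0.2
```

View pics/w2.png

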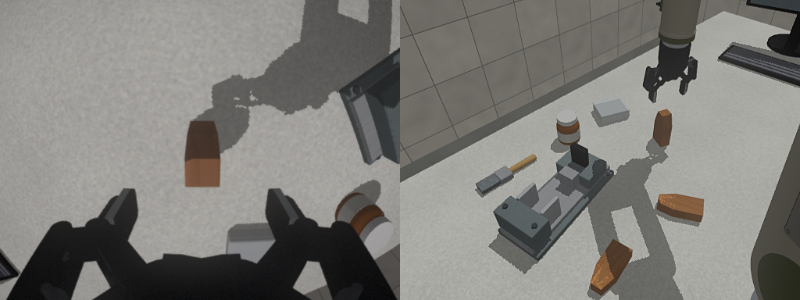

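The specimen stands at wrist-view (202,155), centred between the fingers at columns 127 and 275. I'll go down and grip it.

```bash
python3 -m jog '[0,0,0.015,0,-0.003,0, 0,0,0.03,0,-0.003,0, 0,0,0.043,0,-0.003,0, 0,0,0.051,0,-0.003,0, 0,0,0.054,0,-0.003,0, 0,0,0.054,0,-0.003,0]'; python3 -m jog '[0,0,0,0,0,0,0,0,0,0,0,0,0,0,0,0,0,0,0,0,0,0,0,0,0,0,0,0,0,0,0,0,0,0,0,0,0,0,0,0,0,0,0,0,0,0,0,0]' -0.2 50;  python3 -m jog '[0,0,0,0,0,0,0,0,0,0,0,0,0,0,0,0,0,0,0,0,0,0,0,0]' -1 50; python3 -c "
from h import *
M=T();print(M.round(3))"
```

```text
time: 15.05
tool_pos: [544.3, -215.1, 76.0]
tcp_rot: [-180.0, 0.2, 158.1]
ft_force: [-1.1, -0.1, -0.1]
finger_gap: 85.0
grip_force: 0.0
time: 16.05
tool_pos: [544.2, -215.2, 76.0]
tcp_rot: [-180.0, 0.2, 158.1]
ft_force: [-0.2, 0.2, 1.0]
finger_gap: 33.9
grip_force: 0.0
time: 16.55
tool_pos: [544.5, -215.3, 76.3]
tcp_rot: [-180.0, 0.2, 158.1]
ft_force: [1.0, 0.1, 3.3]
finger_gap: 29.0
grip_force: 49.8
[[-9.28000e-01  3.72000e-01  4.00000e-03  5.44450e+02]
 [ 3.72000e-01  9.28000e-01 -2.00000e-03 -2.15279e+02]
 [-4.00000e-03 -0.00000e+00 -1.00000e+00  7.62850e+01]
 [ 0.00000e+00  0.00000e+00  0.00000e+00  1.00000e+00]]
```

```bash
python3 -m jog '[0,0,-0.005,0,0,0, 0,0,-0.02,0,0,0, 0,0,-0.045,0,0,0, 0,0,-0.075,0,0,0, 0,0,-0.105,0,0,0, 0,0,-0.135,0,0,0, 0,0,-0.155,0,0,0, 0,0,-0.16,0,0,0]'; python3 -c "
from h import *
R=Rzy(DN,az(101.7));goal([564.6,223.9,236],R);print(r.sense()['joint_pos'].round(1))"
```

```text
time: 17.55
tool_pos: [544.4, -215.3, 238.0]
tcp_rot: [-180.0, 0.4, 158.1]
ft_force: [-0.5, 0.6, -0.9]
finger_gap: 28.8
grip_force: 49.5
shift [0.1448 0.4151 0.001 ] turn [-0.0022  0.0059 -0.5857] ang 33.6
[-26.6   4.3  85.9   0.   89.5 -94.7]
```

```bash
python3 -m jog '[0.004,0.01,0,0,0,-0.03, 0.012,0.035,0,0,0,-0.07, 0.024,0.07,0,0,0,-0.12, 0.04,0.115,0,0,0,-0.18, 0.056,0.16,0,0,0,-0.24, 0.072,0.205,0,0,0,-0.3, 0.088,0.25,0,0,0,-0.36, 0.1,0.285,0,0,0,-0.42]'; python3 -m jog '[0,0,0,0,0,0]'; python3 -c "
from h import *
R=Rzy(DN,az(101.7));goal([564.6,223.9,236],R);print(r.sense()['joint_pos'].round(1))"
```

```text
time: 18.55
tool_pos: [555.6, 89.4, 233.7]
tcp_rot: [-179.9, 0.0, -177.5]
ft_force: [0.4, -0.3, -1.9]
finger_gap: 28.4
grip_force: 49.6
time: 18.68
tool_pos: [555.6, 89.9, 233.7]
tcp_rot: [-180.0, -0.0, -177.5]
ft_force: [-0.3, -0.8, -1.1]
finger_gap: 29.0
grip_force: 49.7
shift [-0.0149  0.1334 -0.0024] turn [-0.0007 -0.0002 -0.1601] ang 9.2
[  4.    1.2  89.5  -0.   89.3 -88.5]
```

```bash
python3 -m jog '[-0.001,0.012,0,0,0,-0.015, -0.004,0.037,0,0,0,-0.04, -0.008,0.07,0,0,0,-0.08, -0.012,0.105,0,0,0,-0.12, -0.0145,0.128,-0.002,0,0,-0.15, -0.015,0.1335,-0.002,0,0,-0.16, -0.015,0.1335,-0.002,0,0,-0.16, -0.015,0.1335,-0.002,0,0,-0.16]'; python3 - <<'E'
from fit import *
R=Rzy(DN,az(101.7));goal([564.6,223.9,236],R)
ex=az(11.7);ey=az(101.7)
for n in("scene","side"):
    p=r.snapshot(n);W=cloud(p)
    Q=box(W,500,640,160,290,155,250)
    for o in r.outline_of(p,"specimen"):
        m=o["region"];P=W[m];P=P[(P[:,1]>160)&(P[:,2]>150)]
        if len(P)>50:
            for lo,hi in((155,180),(180,205),(205,230),(230,275)):
                S=P[(P[:,2]>lo)&(P[:,2]<hi)];print(n,lo,len(S),"x'",np.percentile(S[:,:2]@ex[:2],[1,50,99]).round(1),"y'",np.percentile(S[:,:2]@ey[:2],[1,50,99]).round(1))
            print("z",np.percentile(P[:,2],[1,99]))
    save(p,"c_"+n+".png",(240,100,440,300),3) if n=="scene" else 0
    # cheek inner faces: tops z 93.5..99
    C=box(W,480,660,150,300,93,98);u=C[:,:2]@ex[:2];v=C[:,:2]@ey[:2];print(n,"cheek x'",np.histogram(u,bins=np.arange(540,680,5)),"y'",np.percentile(v,[2,98]))
print("tool x'",T()[:2,3]@ex[:2],"y'",T()[:2,3]@ey[:2],"jaw",np.array([560.5,243.5])@ex[:2],np.array([560.5,243.5])@ey[:2])
E
```

```text
time: 19.68
tool_pos: [567.0, 219.7, 237.5]
tcp_rot: [-179.9, 0.1, -168.7]
ft_force: [0.5, -1.2, -1.3]
finger_gap: 28.9
grip_force: 49.7
shift [0.0015 0.0046 0.0014] turn [-0.0024  0.0025 -0.0071] ang 0.5
scene 155 152 x' [577.7 623.4 625.8] y' [ 84.   94.1 113.4]
scene 180 220 x' [575.4 623.3 626.1] y' [ 83.9  94.5 113.7]
scene 205 229 x' [576.9 623.7 626.3] y' [ 83.9  94.1 113.6]
scene 230 528 x' [586.4 615.6 625.3] y' [ 84.   98.1 113.6]
z [162.67772594 272.504052  ]
scene cheek x' (array([ 0,  2,  6, 21, 41, 33,  0,  0,  0,  0,  1,  0,  0,  1,  0,  0,  0,
        5, 42, 56, 16,  7,  1,  0,  0,  0,  0]), array([540, 545, 550, 555, 560, 565, 570, 575, 580, 585, 590, 595, 600,
       605, 610, 615, 620, 625, 630, 635, 640, 645, 650, 655, 660, 665,
       670, 675])) y' [ 71.34668822 160.83481043]
side 155 240 x' [573.2 576.2 623. ] y' [ 85.1 112.9 114.7]
side 180 354 x' [573.4 577.7 621.4] y' [ 85.  113.1 114.7]
side 205 383 x' [573.4 578.1 622.9] y' [ 85.2 113.2 114.7]
side 230 745 x' [574.3 584.2 619.3] y' [ 85.2 102.4 114.8]
z [162.62851164 271.18705936]
side cheek x' (array([ 0,  5,  9, 50, 60, 18,  0,  0,  0,  0,  0,  0,  0,  0,  0,  0,  0,
       13, 35, 34,  6,  5,  0,  0,  0,  0,  0]), array([540, 545, 550, 555, 560, 565, 570, 575, 580, 585, 590, 595, 600,
       605, 610, 615, 620, 625, 630, 635, 640, 645, 650, 655, 660, 665,
       670, 675])) y' [ 72.3703527  157.92463308]
tool x' 599.8681828691024 y' 100.51572680281751 jaw 598.2330917728104 124.77847533907466
```

Relative to the jaw, the block is about 1.4 mm off in clamp x and its face is about 10 mm from the jaw. I'll correct this and lower it to just above the cheeks.

```bash
python3 -m jog '[0.001,0.002,0.01,-0.0024,0.0025,-0.007, 0.0014,0.005,0.025,-0.0024,0.0025,-0.007, 0.0014,0.005,0.045,-0.0024,0.0025,-0.007, 0.0014,0.005,0.056,-0.0024,0.0025,-0.007, 0.0014,0.005,0.058,-0.0024,0.0025,-0.007, 0.0014,0.005,0.058,-0.0024,0.0025,-0.007]'; python3 - <<'E'
from fit import *
ex=az(11.7);ey=az(101.7)
v=[]
for n in("side","scene"):
    p=r.snapshot(n);W=cloud(p);a,b=((110,150),(260,120))[n=="scene"]
    v.append(cv2.resize(p["pixels"][b:b+150,a:a+150],(400,400),interpolation=cv2.INTER_CUBIC))
    P=box(W,500,640,160,290,104,160);print(n,"block x'",np.percentile(P[:,:2]@ex[:2],[1,99]).round(1),"y'",np.percentile(P[:,:2]@ey[:2],[1,99]).round(1))
    P=box(W,480,660,150,300,92.7,98);u=P[:,:2]@ex[:2];print("cheek A",np.percentile(u[u<598],[3,97]).round(1),"B",np.percentile(u[u>598],[3,97]).round(1))
    P=box(W,480,660,150,330,87,92);w=P[:,:2]@ey[:2];u=P[:,:2]@ex[:2];print("jaw y'",np.percentile(w[abs(u-598)<27],[2,98]).round(1))
cv2.imwrite("pics/c2.png",np.hstack(v)[:,:,::-1])
E
```

```text
time: 20.62
tool_pos: [564.9, 225.3, 179.6]
tcp_rot: [180.0, 0.0, -168.2]
ft_force: [-0.4, -0.6, -1.5]
finger_gap: 28.8
grip_force: 49.7
side block x' [572.2 622.1] y' [ 90.2 120.6]
cheek A [550.1 566.7] B [629.6 648.4]
jaw y' [126.1 177.8]
scene block x' [575.4 625.2] y' [ 90.  120.3]
cheek A [547.9 576.1] B [628.  647.3]
jaw y' [126.8 177.1]
```

View pics/c2.png

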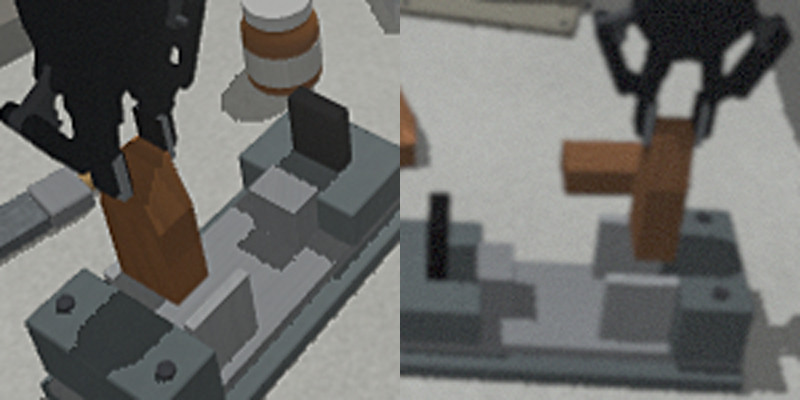

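The block hangs centred between the cheeks (left half (155,230), right half (660,200)): its x' span of 573.5–624 lies within 567–629, with a gap of about 5 mm to the jaw. Lowering it in.

```bash
python3 -m jog '[0,0,0.005,0,0,0, 0,0,0.012,0,0,0, 0,0,0.02,0,0,0]'; python3 -m jog '[0,0,0.008,0,0,0, 0,0,0.018,0,0,0, 0,0,0.03,0,0,0, 0,0,0.04,0,0,0, 0,0,0.048,0,0,0, 0,0,0.048,0,0,0]'; python3 -m jog '[0,0,0.001,0,0,0, 0,0,0.0015,0,0,0]'; python3 -m jog '[0,0,0.001,0,0,0, 0,0,0.0015,0,0,0]'
```

```text
time: 21.1
tool_pos: [564.7, 225.3, 158.9]
tcp_rot: [180.0, 0.0, -168.2]
ft_force: [0.3, -0.3, -1.6]
finger_gap: 28.7
grip_force: 49.7
time: 21.85
tool_pos: [564.1, 225.1, 110.4]
tcp_rot: [180.0, -0.1, -168.2]
ft_force: [-0.3, 1.3, -1.0]
finger_gap: 28.6
grip_force: 49.7
time: 22.1
tool_pos: [565.1, 225.5, 110.5]
tcp_rot: [180.0, 0.1, -168.2]
ft_force: [0.4, 0.6, -0.9]
finger_gap: 28.4
grip_force: 49.7
time: 22.35
tool_pos: [564.8, 225.4, 108.6]
tcp_rot: [180.0, 0.0, -168.2]
ft_force: [0.1, -0.7, -1.7]
finger_gap: 29.1
grip_force: 49.7
```

```bash
python3 -m jog '[0,0,0.001,0,0,0, 0,0,0.001,0,0,0]'; python3 -m jog '[0,0,0.001,0,0,0, 0,0,0.001,0,0,0]'; python3 -m jog '[0,0,0.0005,0,0,0, 0,0,0.0005,0,0,0]'
```

```text
time: 22.6
tool_pos: [564.6, 225.3, 107.3]
tcp_rot: [180.0, -0.0, -168.2]
ft_force: [0.3, 1.0, -0.4]
finger_gap: 28.9
grip_force: 49.7
time: 22.85
tool_pos: [564.7, 225.3, 106.4]
tcp_rot: [180.0, 0.0, -168.2]
ft_force: [0.4, -0.4, -0.0]
finger_gap: 28.7
grip_force: 49.8
time: 23.1
tool_pos: [564.9, 225.4, 106.4]
tcp_rot: [180.0, 0.0, -168.2]
ft_force: [-0.5, -0.3, 2.3]
finger_gap: 28.7
grip_force: 50.1
```

```bash
python3 -m jog '[0,0,0.0006,0,0,0, 0,0,0.0006,0,0,0]'; python3 -m jog '[0,0,0,0,0,0,0,0,0,0,0,0,0,0,0,0,0,0]' -0.26 20; python3 -m jog '[0,0,0,0,0,0,0,0,0,0,0,0,0,0,0,0,0,0]' 0.3; python3 -m jog '[0,0,-0.008,0,0,0, 0,0,-0.025,0,0,0, 0,0,-0.05,0,0,0, 0,0,-0.075,0,0,0, 0,0,-0.1,0,0,0, 0,0,-0.12,0,0,0]' 0.6; python3 - <<'E'
from fit import *
ex=az(11.7);ey=az(101.7)
for n in("side","scene"):
    p=r.snapshot(n);W=cloud(p)
    P=box(W,500,640,160,290,100,150);print(n,"block x'",np.percentile(P[:,:2]@ex[:2],[1,99]).round(1),"y'",np.percentile(P[:,:2]@ey[:2],[1,99]).round(1),"z",np.percentile(P[:,2],99).round(1))
    rect(box(W,480,700,0,150,115,135),n+" grip top")
goal([596,61,240],Rzy(DN,az(101.7)))
E
```

```text
time: 23.35
tool_pos: [565.1, 225.5, 106.4]
tcp_rot: [180.0, 0.1, -168.2]
ft_force: [-2.0, -0.7, 4.9]
finger_gap: 28.3
grip_force: 50.6
time: 23.72
tool_pos: [564.6, 225.3, 105.1]
tcp_rot: [180.0, -0.0, -168.2]
ft_force: [-0.8, -0.5, -0.5]
finger_gap: 31.6
grip_force: 0.0
time: 24.1
tool_pos: [564.8, 225.3, 105.4]
tcp_rot: [180.0, 0.0, -168.2]
ft_force: [0.1, -0.2, -0.1]
finger_gap: 55.7
grip_force: 0.0
time: 24.85
tool_pos: [565.3, 225.5, 228.3]
tcp_rot: [180.0, 0.2, -168.2]
ft_force: [-0.4, -0.4, -0.2]
finger_gap: 68.0
grip_force: 0.0
side block x' [573.8 617.7] y' [ 90.1 120.5] z 140.5
side grip top 214 [596.6  61.9] [46.5 19.2] 11.01 z 124.1
scene block x' [583.1 624.6] y' [ 90.3 120.2] z 142.2
scene grip top 151 [598.2  61.5] [47.1 17.7] 10.9 z 125.6
shift [ 0.0046 -0.1674 -0.0107] turn [0.001  0.0061 0.0013] ang 0.4
```

The specimen is standing in the clamp (top about 141 mm). Next is the carriage grip.

```bash
python3 -m jog '[0,-0.012,0,0,0,0, 0.001,-0.04,0,0,0,0, 0.002,-0.075,0,0,0,0, 0.003,-0.11,0,0,0,0, 0.003,-0.145,0,0.001,0.003,0.001, 0.0032,-0.163,0,0.001,0.004,0.001, 0.0032,-0.167,0,0.001,0.004,0.001, 0.0032,-0.167,0,0.001,0.004,0.001]'; python3 -c "
from h import *
goal([597.3,61.7,87],Rzy(DN,az(101.7)))"
```

```text
time: 25.95
tool_pos: [595.4, 61.6, 224.9]
tcp_rot: [-180.0, -0.2, -168.3]
ft_force: [0.7, -0.7, 0.0]
finger_gap: 68.1
grip_force: 0.0
shift [-0.0024 -0.0003  0.1379] turn [-0.0001 -0.0043  0.0003] ang 0.2
```

```bash
python3 -m jog '[0,0,0.015,0,0,0, -0.001,0,0.04,0,0,0, -0.0015,0,0.07,0,0,0, -0.0015,0,0.1,0,0,0, -0.0015,0,0.12,0,0,0, -0.0015,0,0.132,0,0,0, -0.0015,0,0.136,0,0,0, -0.0015,0,0.136,0,0,0]'; python3 -m jog '[0,0,0,0,0,0,0,0,0,0,0,0,0,0,0,0,0,0,0,0,0,0,0,0,0,0,0,0,0,0,0,0,0,0,0,0,0,0,0,0,0,0,0,0,0,0,0,0]' -1 60; python3 -c "
from h import *
s=r.sense();print(s['ft_force'].round(1),s['finger_gap'],s['grip_force'],s['tool_pos'].round(1), s['tool_pos'][:2]@az(101.7)[:2])"
```

```text
time: 26.95
tool_pos: [597.1, 61.4, 90.0]
tcp_rot: [-180.0, -0.2, -168.3]
ft_force: [0.7, 0.3, -0.3]
finger_gap: 68.4
grip_force: 0.0
time: 27.95
tool_pos: [597.0, 61.3, 90.1]
tcp_rot: [-180.0, -0.2, -168.3]
ft_force: [-2.6, 0.2, 6.0]
finger_gap: 16.5
grip_force: 61.0
[-2.6  0.2  6. ] 16.509305615287936 60.98299741744995 [597.   61.3  90.1] -61.06763253839246
```

```bash
python3 -m jog '[0,0.004,0,0,0,0, 0,0.012,0,0,0,0, 0,0.024,0,0,0,0, 0,0.038,0,0,0,0, 0,0.052,0,0,0,0, 0,0.064,0,0,0,0, 0,0.072,0,0,0,0, 0,0.075,0,0,0,0]'; python3 -m jog '[0,0.003,0,0,0,0, 0,0.006,0,0,0,0, 0,0.008,0,0,0,0, 0,0.01,0,0,0,0]'; python3 -c "
from h import *
ex=az(11.7);ey=az(101.7)
s=r.sense();f=s['ft_force'];print('fx',f@ex,'fy',f@ey,'y',s['tool_pos']@ey)"
```

```text
time: 28.95
tool_pos: [582.2, 134.9, 90.2]
tcp_rot: [-179.9, -0.1, -168.3]
ft_force: [0.0, -2.9, 5.5]
finger_gap: 16.2
grip_force: 61.0
time: 29.45
tool_pos: [580.2, 144.3, 90.1]
tcp_rot: [-179.9, -0.1, -168.3]
ft_force: [0.7, -2.3, 4.9]
finger_gap: 16.6
grip_force: 61.0
fx 0.20537255954854094 fy -2.4129592686650705 y 23.617657342521298
```

```bash
for_note=1; python3 -m jog '[0,0.001,0,0,0,0, 0,0.002,0,0,0,0, 0,0.003,0,0,0,0, 0,0.004,0,0,0,0]'; python3 -m jog '[0,0.0007,0,0,0,0, 0,0.0014,0,0,0,0, 0,0.002,0,0,0,0]';  python3 -m jog '[0,0.0007,0,0,0,0, 0,0.0014,0,0,0,0, 0,0.002,0,0,0,0]'; python3 -m jog '[0,0.0005,0,0,0,0, 0,0.001,0,0,0,0]'
```

```text
time: 29.95
tool_pos: [579.5, 148.1, 90.1]
tcp_rot: [-179.9, -0.1, -168.3]
ft_force: [0.7, -2.6, 4.4]
finger_gap: 16.3
grip_force: 61.0
time: 30.32
tool_pos: [579.1, 150.0, 90.1]
tcp_rot: [-179.9, -0.1, -168.3]
ft_force: [0.7, -3.6, 5.3]
finger_gap: 16.7
grip_force: 61.0
time: 30.7
tool_pos: [578.7, 151.8, 90.1]
tcp_rot: [-179.9, -0.1, -168.3]
ft_force: [0.3, -3.2, 5.4]
finger_gap: 16.2
grip_force: 61.0
time: 30.95
tool_pos: [578.5, 152.8, 90.1]
tcp_rot: [-179.9, -0.1, -168.3]
ft_force: [0.9, -4.8, 4.9]
finger_gap: 16.6
grip_force: 61.0
```

```bash
python3 -m jog '[0,0.0003,0,0,0,0, 0,0.0006,0,0,0,0, 0,0.0006,0,0,0,0]'; python3 -m jog '[0,0.0003,0,0,0,0, 0,0.0006,0,0,0,0, 0,0.0006,0,0,0,0]';  python3 -m jog '[0,0.0003,0,0,0,0, 0,0.0006,0,0,0,0, 0,0.0006,0,0,0,0]'
```

```text
time: 31.32
tool_pos: [578.4, 153.4, 90.2]
tcp_rot: [-179.9, -0.1, -168.3]
ft_force: [1.2, -3.4, 4.8]
finger_gap: 16.5
grip_force: 61.0
time: 31.7
tool_pos: [578.3, 153.9, 90.1]
tcp_rot: [-179.9, -0.1, -168.3]
ft_force: [0.9, -3.1, 5.7]
finger_gap: 16.4
grip_force: 61.0
time: 32.08
tool_pos: [578.3, 153.9, 90.1]
tcp_rot: [-179.9, -0.1, -168.3]
ft_force: [0.9, -6.5, 5.3]
finger_gap: 16.6
grip_force: 61.0
```

The carriage has stopped advancing and the force is rising, so it has made contact. I'll press on gently.

```bash
python3 -m jog '[0,0.0003,0,0,0,0, 0,0.0006,0,0,0,0, 0,0.0006,0,0,0,0]'; python3 -m jog '[0,0.0003,0,0,0,0, 0,0.0006,0,0,0,0, 0,0.0006,0,0,0,0]'
```

```text
time: 32.45
tool_pos: [578.3, 153.9, 90.1]
tcp_rot: [-179.8, -0.1, -168.3]
ft_force: [1.4, -8.9, 5.9]
finger_gap: 16.3
grip_force: 61.0
time: 32.83
tool_pos: [578.3, 154.0, 90.1]
tcp_rot: [-179.8, -0.1, -168.3]
ft_force: [2.6, -11.6, 4.9]
finger_gap: 16.6
grip_force: 61.0
```

```bash
python3 -m jog '[0,0.0004,0,0,0,0, 0,0.0008,0,0,0,0, 0,0.0012,0,0,0,0, 0,0.0012,0,0,0,0]'; python3 -m jog '[0,0.0004,0,0,0,0, 0,0.0008,0,0,0,0, 0,0.0012,0,0,0,0, 0,0.0012,0,0,0,0]'; python3 -c "
from fit import *
ex=az(11.7);ey=az(101.7)
for n in('side','scene'):
    W=cloud(r.snapshot(n))
    P=box(W,500,640,190,290,98,148);print(n,'block x',np.percentile(P[:,:2]@ex[:2],[1,99]).round(1),'y',np.percentile(P[:,:2]@ey[:2],[1,99]).round(1),'z',np.percentile(P[:,2],99).round(1))
"
```

```text
time: 33.33
tool_pos: [578.3, 154.0, 90.1]
tcp_rot: [-179.7, -0.1, -168.4]
ft_force: [2.7, -17.0, 4.5]
finger_gap: 16.7
grip_force: 61.1
time: 33.83
tool_pos: [578.3, 154.0, 90.1]
tcp_rot: [-179.6, -0.1, -168.4]
ft_force: [3.9, -20.2, 4.9]
finger_gap: 16.5
grip_force: 61.1
side block x [573.8 617.9] y [ 94.1 124.7] z 140.8
scene block x [581.8 624.2] y [ 94.5 124.1] z 142.1
```

```bash
python3 -m jog '[0,0,0,0,0,0,0,0,0,0,0,0,0,0,0,0,0,0,0,0,0,0,0,0,0,0,0,0,0,0]' 0.6; python3 -m jog '[0,-0.003,-0.006,0,0,0, 0,-0.004,-0.025,0,0,0, 0,-0.004,-0.05,0,0,0, 0,-0.004,-0.08,0,0,0, 0,-0.004,-0.12,0,0,0, 0,-0.004,-0.16,0,0,0, 0,-0.004,-0.18,0,0,0, 0,-0.004,-0.18,0,0,0]'; python3 - <<'E'
from fit import *
ex=az(11.7);ey=az(101.7);v=[]
for n in("side","scene"):
    p=r.snapshot(n);W=cloud(p);a,b=((110,150),(250,120))[n=="scene"]
    v.append(cv2.resize(p["pixels"][b:b+150,a:a+150],(400,400),interpolation=cv2.INTER_CUBIC))
    P=box(W,500,640,190,290,98,148);print(n,"block x'",np.percentile(P[:,:2]@ex[:2],[1,99]).round(1),"y'",np.percentile(P[:,:2]@ey[:2],[1,99]).round(1))
    G=box(W,480,700,80,200,115,135);rect(G,"grip top");print("nose y'",cv2.minAreaRect(G[:,:2].astype(np.float32))[0]@ey[:2]+62)
cv2.imwrite("pics/end.png",np.hstack(v)[:,:,::-1])
E
```

```text
time: 34.55
tool_pos: [576.4, 158.9, 89.2]
tcp_rot: [-180.0, -0.2, -168.3]
ft_force: [-0.4, 0.2, 0.5]
finger_gap: 68.4
grip_force: 0.0
time: 35.55
tool_pos: [579.0, 155.0, 271.6]
tcp_rot: [-180.0, 0.0, -168.3]
ft_force: [0.4, -0.0, -0.0]
finger_gap: 68.2
grip_force: 0.0
side block x' [573.7 618.5] y' [ 94.3 124.8]
grip top 244 [576.9 153.3] [46.2 17.8] 12.01 z 124.3
nose y' 95.09516640535857
scene block x' [581.4 624.6] y' [ 94.3 124. ]
grip top 155 [580.7 153.7] [45.4 18.2] 11.54 z 125.7
nose y' 94.78364393674484
```

View pics/end.png

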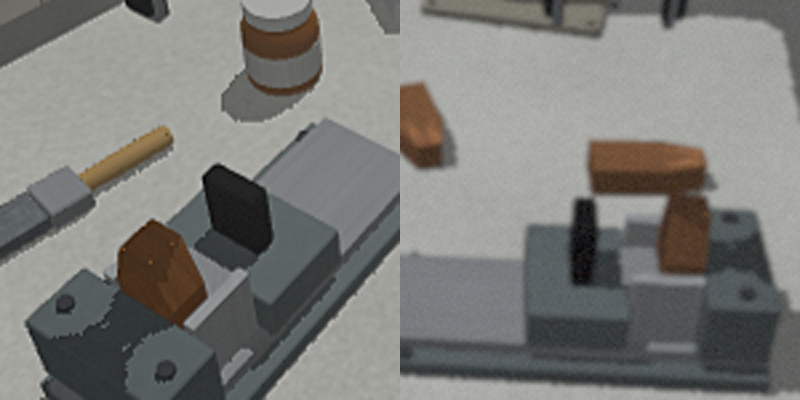

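The specimen (left (160,275), right (687,235)) stands wedge-up between the cheeks, flush against the jaw. The nose is against its back (y' 94.9, specimen back face 94.3), and the gripper is clear. Handing in.

```bash
python3 -c "
from bench import r
print(r.hand_in())"
```

```text
the job is handed in; nothing more can be done
None
```

Job handed in: the specimen stands wedge-up between the cheeks, and the carriage was pressed to about 20 N against it and left there with the gripper clear, at about 36 of the 72 s; no verdict came back.

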